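Fill the empty pockets of the tilted glaze rack

ROBOT

A 6-joint arm with a two-finger parallel gripper is mounted at the origin on the work surface; the furniture and walls round the work are solid. World frame = base frame: x ahead of the robot, y to its left, z up, the work surface at z = 0. Lengths are in m, angles in rad, forces in N, time in s.
With the tool pointing down it reaches from about 0.35 to 0.95 m from the base axis. Payload 17.4 kg.
Tool frame: the origin (TCP) lies between the finger pads; the fingertips stand 19 mm ahead of it and the grasp point (between the pads) is the TCP; z points along the fingers, y is the direction in which the jaws open and shut (so a half turn about z gives the same grasp; the last joint's range is limited). The gripper opens to 93 mm and grips with 3 to 60 N. Pads are 15 mm wide; open, the fingers measure 128 mm over their backs; the gripper's body (75 mm by 188 mm) begins 65 mm behind the grasp point.
Start: joints at [-1.201, 0.116, 1.442, -0, 1.584, -0.038], TCP at [0.268, -0.62, 0.238] pointing down, gripper open.
Joint ranges: [-2.83, 2.83], [-0.83, 2.19], [0.07, 2.5], [-1.14, 4.28], [0.01, 3], [-2.97, 2.97]. Speed limits (rad/s): [1.89, 1.89, 2.22, 3.14, 3.14, 3.14].

INTERFACE

Orientations are given as a unit quaternion [w, x, y, z].
In Python, from rig import env gives the robot as it stands.
- The arm moves only by the shell command python3 -m handwheel 'ROWS'. ROWS is JSON, a list of rows, each an object with "linear": the shift along the tool's x, y, z in m, a list of three; "twist": the turn, a rotation vector about the tool's x, y, z in degrees, a list of three; "gripper": the opening, from -1 (shut) to 1 (fully open). A call has exactly 8 rows; each row shifts and turns the commanded pose from where the row before left it, along the tool's axes as they then stand; what a row does not reach is not made up. A row lasts 1/10 s, in which the tool goes at most 50 mm and 8.59 degrees, less where a joint would pass 70% of its speed; a pose out of reach is approached as far as the arm can. A call is refused whole if a number of a shift passes 0.05 or a number of a turn 8.59, either way. A call with a gripper value outside its range is refused whole. The fingers move at their own pace and stop on an object; the grip force is fixed at half the most. Time passes only in rows, so rows that do not move let the fingers close, or fill a call up. It gives the time, the measured TCP pose, the force and the opening at its end, in the units of the state.
- env.state(): the state, without advancing time (a new reading comes with each control period).
- env.capture(name): name is "scene" or "top" or "wrist"; returns a dict with "pixels" (420x560x3 uint8, blue, green, red), "z_map" (420x560 float32, m along the optical axis (not along the pixel's ray), 0 where there is no reading), "fx", "fy", "cx", "cy" (pixels), "k1" (the pictures are not rectified: a ray, as slopes to the right and down, at radius r is drawn at 1 + k1 r^2 times it, then the intrinsics apply), "world_from_camera" (4x4, takes a point from camera to world coordinates). Camera axes: x right, y down, z forward; pixel columns grow to the right and rows downward; lengths in m; the calibration is good to about 2 mm. A picture is of the moment at which its call begins.
- env.hand_in(): hands the job in, once; it reports no verdict.
The state is a dict: "clock": time; "joint_positions": joint angles; "dq": joint speeds; "effort": joint torques, N m; "eef_pos": TCP position; "tool_rot": TCP orientation; "force": force on the tool from outside, world axes, zero at the start; "torque": the same for the moment, N m; "finger_gap": opening from 0.0 (shut) to 1.0 (fully open).
Only numpy, scipy, OpenCV 4.12 (cv2) and the standard library are available. Lean on these libraries where they do the work, as an engineer would, in place of code of your own. Each camera call takes 0.05 s, during which the arm holds its last target. There are 200 camera calls.

TASK

The tilted rack holds one white glaze pot per pocket, and two of its four pockets are empty. Find the empty pockets and gently set one of the two spare pots from the small beige board into each, lid outward and its foot right down on the pocket's floor (it may lean a little against the low wall), without dropping it. Leave the pots already in the rack in their pockets and do not disturb the clay ball, glass bowl or wooden rib.

Things in the scene. Friction and masses are not known exactly. Their poses are not given: they have to be found in the camera images.
- rack: wooden rack: a 130 x 410 mm plinth, 14 mm thick, origin under its centre; y runs along the row of four pockets (toward pocket_1), x to its back. A 32 mm high lip runs along its back edge. On it stand four alike plywood holders, 100 mm apart, each an open square tray tilted 25 degrees so that it faces the robot; fixed
- board: small beige wooden board, 223 x 271 mm, 11 mm thick, lying on the table, origin at the centre of its underside; fixed
- pocket_1 (a point): centre of the inner floor of the first (leftmost, seen from the robot) pocket, which may be empty or hold a pot. z points out of the pocket along its axis, 25 degrees from vertical toward the robot; x points up the slope, away from the robot; y along the row. Pocket 66 x 66 mm inside, 32 mm deep, walls 8 mm; a pot has about 5 mm to spare each side and leans a little on the low wall
- pocket_2 (a point): centre of the inner floor of the second pocket, which may be empty or hold a pot. z points out of the pocket along its axis, 25 degrees from vertical toward the robot; x points up the slope, away from the robot; y along the row. Pocket 66 x 66 mm inside, 32 mm deep, walls 8 mm; a pot has about 5 mm to spare each side and leans a little on the low wall
- pocket_3 (a point): centre of the inner floor of the third pocket, which may be empty or hold a pot. z points out of the pocket along its axis, 25 degrees from vertical toward the robot; x points up the slope, away from the robot; y along the row. Pocket 66 x 66 mm inside, 32 mm deep, walls 8 mm; a pot has about 5 mm to spare each side and leans a little on the low wall
- pocket_4 (a point): centre of the inner floor of the fourth (rightmost) pocket, which may be empty or hold a pot. z points out of the pocket along its axis, 25 degrees from vertical toward the robot; x points up the slope, away from the robot; y along the row. Pocket 66 x 66 mm inside, 32 mm deep, walls 8 mm; a pot has about 5 mm to spare each side and leans a little on the low wall
- pot_1: one of the two pots already in the rack, in any of the pockets: white lidded glaze pot, 86 mm tall, body 56 mm across up to 72 mm height, then a lid 58 to 60 mm across, about 0.1 kg. Origin at the centre of its underside, z up its axis
- pot_2: one of the two pots already in the rack, in any of the pockets: white lidded glaze pot, 86 mm tall, body 56 mm across up to 72 mm height, then a lid 58 to 60 mm across, about 0.1 kg. Origin at the centre of its underside, z up its axis
- spare_1: one of the two spare pots, standing on the beige board: white lidded glaze pot, 86 mm tall, body 56 mm across up to 72 mm height, then a lid 58 to 60 mm across, about 0.1 kg. Origin at the centre of its underside, z up its axis
- spare_2: one of the two spare pots, standing on the beige board: white lidded glaze pot, 86 mm tall, body 56 mm across up to 72 mm height, then a lid 58 to 60 mm across, about 0.1 kg. Origin at the centre of its underside, z up its axis
- ball: bystander: brown clay ball, 52 x 59 x 37 mm, origin at the centre of its underside
- bowl: bystander: glass bowl, 106 mm across, 63 mm tall, origin at the centre of its underside
- rib: bystander: kidney-shaped wooden rib, 96 x 61 x 9 mm, lying on the beige board, origin at the centre of its underside
There are look-alikes about, which are no part of the job. Leave any purple look-alike of the spare_1 alone.

How it is judged:
At the end, for the whole second after the job is handed in: Each of the four pockets holds a pot: the pot's origin within 16 mm of the centre of the pocket's floor and its axis within 0.33 rad of the pocket's axis; all four pots at rest (under 0.02 m/s) (((distance between pot_1 and pocket_1 below 0.016 m and angle between the z axis of pot_1 and the z axis of pocket_1, either way round below 0.33 rad) or (distance between pot_2 and pocket_1 below 0.016 m and angle between the z axis of pot_2 and the z axis of pocket_1, either way round below 0.33 rad) or (distance between spare_1 and pocket_1 below 0.016 m and angle between the z axis of spare_1 and the z axis of pocket_1, either way round below 0.33 rad) or (distance between spare_2 and pocket_1 below 0.016 m and angle between the z axis of spare_2 and the z axis of pocket_1, either way round below 0.33 rad)) and ((distance between pot_1 and pocket_2 below 0.016 m and angle between the z axis of pot_1 and the z axis of pocket_2, either way round below 0.33 rad) or (distance between pot_2 and pocket_2 below 0.016 m and angle between the z axis of pot_2 and the z axis of pocket_2, either way round below 0.33 rad) or (distance between spare_1 and pocket_2 below 0.016 m and angle between the z axis of spare_1 and the z axis of pocket_2, either way round below 0.33 rad) or (distance between spare_2 and pocket_2 below 0.016 m and angle between the z axis of spare_2 and the z axis of pocket_2, either way round below 0.33 rad)) and ((distance between pot_1 and pocket_3 below 0.016 m and angle between the z axis of pot_1 and the z axis of pocket_3, either way round below 0.33 rad) or (distance between pot_2 and pocket_3 below 0.016 m and angle between the z axis of pot_2 and the z axis of pocket_3, either way round below 0.33 rad) or (distance between spare_1 and pocket_3 below 0.016 m and angle between the z axis of spare_1 and the z axis of pocket_3, either way round below 0.33 rad) or (distance between spare_2 and pocket_3 below 0.016 m and angle between the z axis of spare_2 and the z axis of pocket_3, either way round below 0.33 rad)) and ((distance between pot_1 and pocket_4 below 0.016 m and angle between the z axis of pot_1 and the z axis of pocket_4, either way round below 0.33 rad) or (distance between pot_2 and pocket_4 below 0.016 m and angle between the z axis of pot_2 and the z axis of pocket_4, either way round below 0.33 rad) or (distance between spare_1 and pocket_4 below 0.016 m and angle between the z axis of spare_1 and the z axis of pocket_4, either way round below 0.33 rad) or (distance between spare_2 and pocket_4 below 0.016 m and angle between the z axis of spare_2 and the z axis of pocket_4, either way round below 0.33 rad)) and linear speed of each of pot_1, pot_2, spare_1, spare_2 below 0.02 m/s); the robot touches nothing.
It fails at once if a pot that was already in the rack is moved more than 30 mm (distance of any of pot_1, pot_2 from where it was at the start of the episode above 0.03 m).
It fails at once if the clay ball, glass bowl or wooden rib is moved more than 50 mm (distance of any of ball, bowl, rib from where it was at the start of the episode above 0.05 m).
It fails at once if a spare pot is dropped (out of the fingers and falling faster than 0.7 m/s) ((linear speed of spare_1 above 0.7 m/s and contact force between the fingers and spare_1 below 0.05 N) or (linear speed of spare_2 above 0.7 m/s and contact force between the fingers and spare_2 below 0.05 N)).
It also fails if it takes over 64 s, if anything falls off the work surface, if the arm or the gripper's body presses on something with over 40 N, if the wrist force passes 120 N, or if a joint passes its speed limit or range.

## Working session

There is one attempt and no reset: what is moved stays moved. The work goes in short steps, Python scripts to look and compute and a shell command to move; the robot and the scene stay as the last step left them, time stands still between calls to the robot, and variables do not carry over. Pictures are saved under pics/ and viewed, about 8 in all and at most 12, crops included, and the job is handed in when it is done.

```bash
mkdir -p pics; cat > h.py <<'E'
import numpy as np, cv2
from rig import env
from scipy.spatial.transform import Rotation as R
def pts(c):
    h,w=c["z_map"].shape
    u,v=np.meshgrid(np.arange(w,dtype=float),np.arange(h,dtype=float))
    xd=(u-c["cx"])/c["fx"]; yd=(v-c["cy"])/c["fy"]; x,y=xd.copy(),yd.copy()
    for _ in range(10):
        s=1+c["k1"]*(x*x+y*y); x,y=xd/s,yd/s
    z=c["z_map"]; P=np.stack([x*z,y*z,z],-1); M=np.array(c["world_from_camera"])
    W=P@M[:3,:3].T+M[:3,3]; W[z==0]=np.nan
    return W
def snap(n): 
    c=env.capture(n); c["W"]=pts(c); return c
E
python3 - <<'E'
from h import *
import pickle
for n in("scene","top"):
    c=snap(n); cv2.imwrite(f"pics/{n}1.png",c["pixels"]); pickle.dump(c,open(n+".pkl","wb"))
print(env.state())
E
ls
```

```text
{'clock': 0.1, 'joint_positions': array([-1.20080087e+00,  1.16436994e-01,  1.44218138e+00, -1.29682502e-05,
        1.58401543e+00, -3.78122172e-02]), 'dq': array([-0.0003908 , -0.00348718,  0.0002203 ,  0.00192013, -0.00097908,
        0.00011368]), 'effort': array([ 2.60372646e-03, -7.22892809e+01, -6.23866224e+01,  7.83149153e-02,
        2.27952457e-02, -4.09543929e-05]), 'eef_pos': array([ 0.26762545, -0.6195014 ,  0.2369903 ]), 'tool_rot': array([-5.12337864e-04,  9.79283423e-01,  2.02493718e-01, -9.24603176e-05]), 'force': array([-0.52926901,  0.89607757, -0.18695844]), 'torque': array([ 0.0622617 , -0.00575928, -0.02251487]), 'finger_gap': 1.003252507075485}
h.py
pics
scene.pkl
top.pkl
```

View pics/scene1.png

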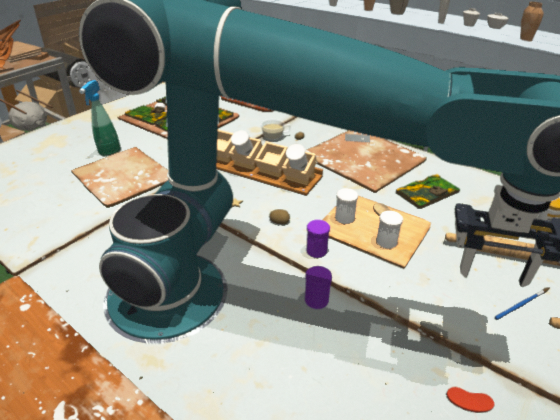

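View pics/top1.png

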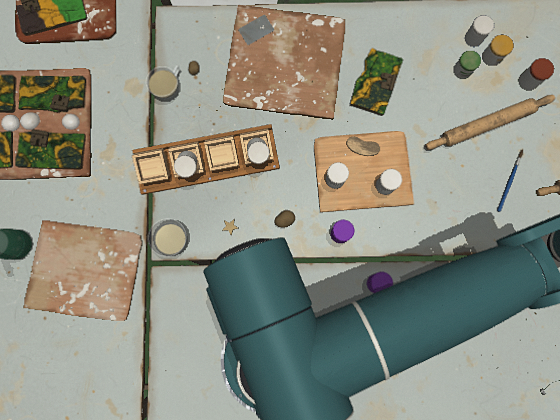

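Candidates for spares: white pots on the beige board, top-image (338,176) and (389,180). The white jar at (482,28) is off the board, the purple ones are at (343,231) and (378,282), and the racked pots are at (186,163) and (258,150). I choose the two on the board. The empty pockets look like 1 at (150,168) and 3 at (222,153).

```bash
python3 - <<'E'
from h import *
import pickle
c=pickle.load(open("top.pkl","rb")); W=c["W"]; p=c["pixels"]
a=cv2.resize(p[110:220,125:285],None,fx=5,fy=5,interpolation=cv2.INTER_CUBIC)
cv2.imwrite("pics/rackcrop.png",a)
b=cv2.resize(p[120:250,310:420],None,fx=4,fy=4,interpolation=cv2.INTER_CUBIC); cv2.imwrite("pics/boardcrop.png",b)
for u,v in [(338,176),(389,180),(186,163),(258,150),(150,168),(222,153),(343,231),(286,218),(362,145),(170,238),(320,190),(300,150)]:
    print(u,v,W[v,u].round(4))
# spare lids: points near top
for u,v in [(338,176),(389,180),(482,28)]:
    q=W[v-18:v+19,u-18:u+19].reshape(-1,3); t=np.nanmax(q[:,2]); m=q[q[:,2]>t-.006]
    (cx,cy),r=cv2.minEnclosingCircle(m[:,:2].astype(np.float32)); print("lid",t.round(4),round(cx,4),round(cy,4),round(r,4),len(m))
# racked pots: lid
for u,v in [(186,163),(258,150)]:
    q=W[v-16:v+17,u-16:u+17].reshape(-1,3); q=q[q[:,2]>.085]; print("rackpot",np.nanmax(q,0).round(4),np.nanmin(q,0).round(4))
# rack overall
q=W[115:205,128:285].reshape(-1,3); q=q[(q[:,2]>.008)]
rr=cv2.minAreaRect(q[:,:2].astype(np.float32)); print(rr,cv2.boxPoints(rr).round(4), np.nanpercentile(q[:,2],[1,50,90,99]))
np.set_printoptions(linewidth=250,precision=0,suppress=True)
print((W[135:200:2,135:285:4,2]*1000))
E
```

```text
338 176 [ 0.4921 -0.1871  0.0977]
389 180 [ 0.4775 -0.3248  0.0997]
186 163 [0.527  0.2218 0.1381]
258 150 [0.5591 0.0291 0.1371]
150 168 [0.5352 0.3374 0.0582]
222 153 [0.5744 0.1343 0.0597]
343 231 [ 0.3423 -0.1963  0.0839]
286 218 [ 0.3886 -0.0431  0.0329]
362 145 [ 0.601  -0.2692  0.0184]
170 238 [0.34   0.2864 0.0199]
320 190 [ 0.472  -0.1436  0.0087]
300 150 [ 5.954e-01 -8.930e-02 -4.000e-04]
lid 0.1048 0.503 -0.1867 0.0284 63
lid 0.1063 0.4799 -0.3294 0.0281 27
lid 0.0939 0.9265 -0.6161 0.0293 73
rackpot [0.5866 0.2756 0.1505] [0.4933 0.1916 0.0851]
rackpot [0.6195 0.0755 0.1527] [ 0.5278 -0.0054  0.0851]
((0.5734763145446777, 0.18516317009925842), (0.2578330338001251, 0.4573877453804016), 0.25719431042671204) [[ 0.4435  0.4133]
 [ 0.4456 -0.0441]
 [ 0.7034 -0.0429]
 [ 0.7014  0.4144]] [0.00839133 0.05847916 0.12731986 0.14519439]
[[ 2.  2. -7. ... -1.  4. -5.]
 [ 5.  3.  1. ...  1.  3. -4.]
 [ 3. -2. -2. ...  3.  2. -3.]
 ...
 [-2. -2.  2. ...  3. -2.  2.]
 [-2.  1. -3. ...  3.  2. -1.]
 [-3.  5. -4. ... -2.  0. -1.]]
```

View pics/rackcrop.png

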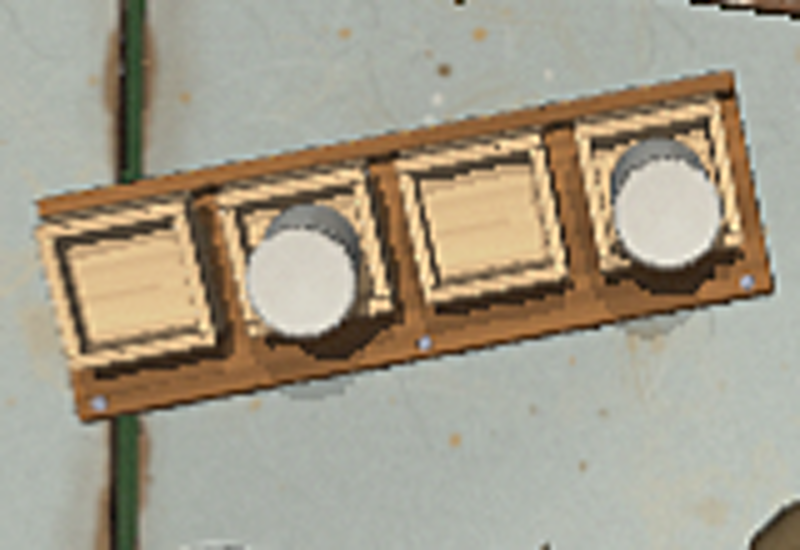

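The crop confirms it: pockets 1 (crop ~130,285) and 3 (crop ~485,225) are empty, and 2 and 4 hold white pots. Next I fit the rack pose and locate the spare lids.

```bash
cat >> h.py <<'E'
def proj(c,X):
    M=np.linalg.inv(np.array(c["world_from_camera"])); P=np.atleast_2d(X)@M[:3,:3].T+M[:3,3]
    s=P[:,:2]/P[:,2:]; s=s*(1+c["k1"]*(s**2).sum(1,keepdims=True))
    return s*[c["fx"],c["fy"]]+[c["cx"],c["cy"]]
def ray(c,u,v,z):
    xd=np.array([(u-c["cx"])/c["fx"],(v-c["cy"])/c["fy"]]); x=xd
    for _ in range(10): x=xd/(1+c["k1"]*(x@x))
    M=np.array(c["world_from_camera"]); d=M[:3,:3]@[x[0],x[1],1]; return M[:3,3]+d*(z-M[2,3])/d[2]
def RP(yaw): # pocket rotation
    return R.from_euler("z",yaw).as_matrix()@R.from_euler("y",-25,degrees=True).as_matrix()
E
python3 - <<'E'
from h import *
import pickle
from scipy.optimize import least_squares
np.set_printoptions(suppress=True,precision=4)
c=pickle.load(open("top.pkl","rb")); W=c["W"]; p=c["pixels"]
cr=lambda x,y:((x+.5)/5-.5+125,(y+.5)/5-.5+110)
A=ray(c,*cr(82,418),.014); B=ray(c,*cr(772,290),.014); print("front",A,B,np.linalg.norm(A-B)); 
d=(A-B)/np.linalg.norm(A-B); yaw=np.arctan2(-d[0],d[1]); print("yaw",np.degrees(yaw))
# holder outer rim corners, order: UL(+x,+y),UR(+x,-y),LR,LL ; crop pixels
C={1:[(38,228),(186,203),(218,347),(74,369)],3:[(400,160),(545,133),(568,278),(428,306)]}
S=np.array([[1,1],[1,-1],[-1,-1],[-1,1]])*.041
fl={k:np.nanmedian(W[int(y)-4:int(y)+5,int(x)-4:int(x)+5].reshape(-1,3),0) for k,(x,y) in {1:(151.5,167),3:(222,155)}.items()}; print(fl)
def model(q,k):
    o=np.array([q[0],q[1],q[2]])+(R.from_euler("z",q[3]).as_matrix()@[0,-.1*(k-1),0]); return o
def f(q):
    r=[]
    for k in C:
        o=model(q,k); M=RP(q[3])
        X=np.c_[S,np.full(4,.032)]@M.T+o
        r+=list((proj(c,X)-[cr(*x) for x in C[k]]).ravel())
        r.append(((fl[k]-o)@M[:,2])/.0015)
    rr=(q[3]-yaw)/.01
    return np.array(r+[rr])
s=least_squares(f,[.535,.337,.058,yaw],x_scale=[.01,.01,.01,.01]); q=s.x; print(q,np.degrees(q[3])); print(s.fun.round(2))
for k in range(1,5):print(k,model(q,k))
# check against racked pots' lids: predicted top centre
for k in(2,4):print(k,"lid px",proj(c,model(q,k)+RP(q[3])@[-.005,0,.086]))
print("plinth-derived centre row", (A+B)/2+np.array([np.cos(yaw),np.sin(yaw),0])*.065)
m=((p.min(2)>200)).astype(np.uint8); n,l,st,ce=cv2.connectedComponentsWithStats(m)
for i in range(1,n):
    if st[i,4]>150 and st[i,4]<900: print(ce[i],st[i],ray(c,*ce[i],.097))
np.save("q.npy",q)
E
```

```text
front [0.4722 0.3729 0.014 ] [ 0.5398 -0.0263  0.014 ] 0.40485670626247444
yaw 9.61591434381688
{1: array([0.5387, 0.3354, 0.0577]), 3: array([0.5698, 0.135 , 0.0556])}
[0.544  0.3312 0.0594 0.1691] 9.688291887016181
[-0.3  -0.07 -0.19 -0.5   0.3  -0.52 -0.13  0.5   0.24 -0.52  0.29 -0.18
  0.28  0.97  0.13  0.09 -0.08 -0.19  0.13]
1 [0.544  0.3312 0.0594]
2 [0.5609 0.2326 0.0594]
3 [0.5777 0.134  0.0594]
4 [0.5945 0.0355 0.0594]
2 lid px [[184.6968 165.6295]]
4 lid px [[258.255  151.9617]]
plinth-derived centre row [0.5701 0.1842 0.014 ]
[337.9596 172.2997] [328 163  21  19 297] [ 0.5027 -0.1874  0.097 ]
[391.0436 178.7685] [382 169  19  20 298] [ 0.4814 -0.3311  0.097 ]
```

View pics/boardcrop.png

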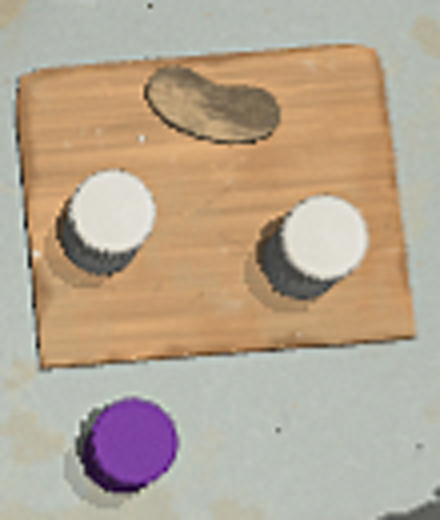

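```bash
cat > plan.py <<'E'
from h import *
def tr(yaw,tilt=0):
    # tool y heading = yaw (rad) on slope; tool z down; tilt deg: tool z leans ahead (25 = pocket axis)
    B=R.from_euler("z",yaw).as_matrix()@R.from_euler("y",-tilt,degrees=True).as_matrix()
    return B@np.array([[0,1,0],[1,0,0],[0,0,-1.]])   # x=-?, y=Bx, z=-Bz
def plan(p,Rt,n,m=8):
    s=env.state(); w,x,y,z=s["tool_rot"]; R0=R.from_quat([x,y,z,w]); P=np.array(s["eef_pos"])
    v=(R0.inv()*R.from_matrix(Rt)).as_rotvec(); 
    tw=np.round(np.degrees(v)/n,2); Rc=R0
    for i in range(n):
        l=np.round(Rc.inv().apply((np.array(p)-P)/(n-i)),4)
        print('{"linear":%s,"twist":%s},'%(l.tolist(),tw.tolist()))
        P=P+Rc.apply(l); Rc=Rc*R.from_rotvec(np.radians(tw))
    print("end",P.round(4),"err deg",np.degrees((Rc.inv()*R.from_matrix(Rt)).magnitude()).round(2))
E
python3 - <<'E'
from plan import *
plan([.481,-.331,.2],tr(np.radians(-34.5)),8)
E
```

```text
{"linear":[0.0388, -0.0225, 0.0046],"twist":[-0.01, -0.0, -4.02]},
{"linear":[0.0403, -0.0198, 0.0047],"twist":[-0.01, -0.0, -4.02]},
{"linear":[0.0415, -0.0169, 0.0046],"twist":[-0.01, -0.0, -4.02]},
{"linear":[0.0426, -0.0139, 0.0046],"twist":[-0.01, -0.0, -4.02]},
{"linear":[0.0435, -0.0109, 0.0047],"twist":[-0.01, -0.0, -4.02]},
{"linear":[0.0442, -0.0078, 0.0046],"twist":[-0.01, -0.0, -4.02]},
{"linear":[0.0446, -0.0047, 0.0047],"twist":[-0.01, -0.0, -4.02]},
{"linear":[0.0448, -0.0016, 0.0046],"twist":[-0.01, -0.0, -4.02]},
end [ 0.481 -0.331  0.2  ] err deg 0.04
```

```bash
python3 -m handwheel '[{"linear":[0.039,-0.0225,0.0045],"twist":[0,0,-4],"gripper":1},{"linear":[0.040,-0.020,0.0045],"twist":[0,0,-4],"gripper":1},{"linear":[0.0415,-0.017,0.0045],"twist":[0,0,-4],"gripper":1},{"linear":[0.0425,-0.014,0.0045],"twist":[0,0,-4],"gripper":1},{"linear":[0.0435,-0.011,0.0045],"twist":[0,0,-4],"gripper":1},{"linear":[0.044,-0.008,0.0045],"twist":[0,0,-4],"gripper":1},{"linear":[0.0445,-0.0045,0.0045],"twist":[0,0,-4],"gripper":1},{"linear":[0.045,-0.0015,0.0045],"twist":[0,0,-4],"gripper":1}]'
python3 - <<'E'
from plan import *
c=snap("wrist"); cv2.imwrite("pics/w1.png",c["pixels"])
print(env.state()["eef_pos"],env.state()["clock"])
for X in ([.4814,-.3311,.097],[.5027,-.1874,.097]): print(proj(c,X))
m=(c["pixels"].min(2)>190).astype(np.uint8); n,l,st,ce=cv2.connectedComponentsWithStats(m)
for i in range(1,n):
    if st[i,4]>800: print(ce[i],st[i],ray(c,*ce[i],.097))
E
```

```text
clock: 0.9
eef_pos: [0.4816, -0.3296, 0.2013]
tool_rot: [-0.0, 0.885, 0.466, -0.0]
force: [-0.2, -0.3, -0.6]
finger_gap: 1.005
[ 0.48444298 -0.32524944  0.20047449] 0.95
[[279.59003639 214.36823527]]
[[193.63827966  46.51559392]]
[120.59283608  43.23955517] [    0     0   236    91 16276] [ 0.45961653 -0.15515484  0.097     ]
[395.67802282 186.88731622] [   95     0   465   315 54684] [ 0.57552867 -0.36612859  0.097     ]
[ 51.27809064 246.22700456] [   0  200  138  108 7458] [ 0.29630986 -0.24065609  0.097     ]
[186.12019023 383.50583658] [ 135  348  115   61 4626] [ 0.2967661  -0.42891579  0.097     ]
[320.65586273 365.6097871 ] [ 218  348  196   37 6294] [ 0.42448204 -0.48825372  0.097     ]
```

View pics/w1.png

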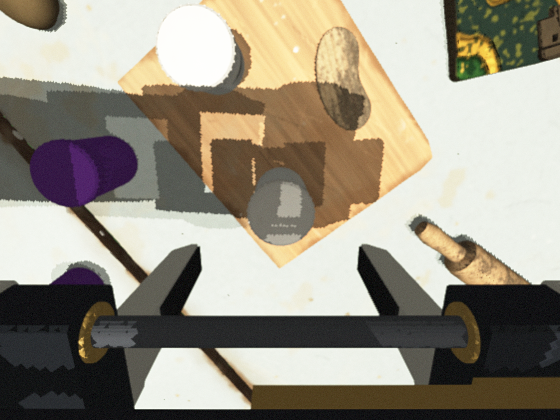

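The wrist view shows spare_2 in shadow at about (281,205), spare_1 at (196,45), purple at (75,172) and the rib at (343,80). I'll check the shaded pot's centre by depth.

```bash
python3 - <<'E'
from plan import *
np.set_printoptions(suppress=True,precision=0,linewidth=200)
c=snap("wrist"); W=c["W"]
print(W[150:260:6,230:335:6,2]*1000)
for (a,b,e,f) in ((150,260,235,330),(0,100,145,245)):
    q=W[a:b,e:f].reshape(-1,3); q=q[(q[:,2]>.087)&(q[:,2]<.11)]
    (x,y),r=cv2.minEnclosingCircle(q[:,:2].astype(np.float32)); print(round(x,4),round(y,4),round(r,4),len(q),np.median(q,0).round(4).tolist())
s=env.state();print(s["eef_pos"].round(4).tolist(),s["clock"])
plan([.481,-.331,.067],tr(np.radians(-34.5)),6)
E
```

```text
[[11. 11. 10. 11. 11. 11. 11. 11. 10. 10. 12. 11. 10. 11.  9. 11. 12. 11.]
 [10. 12. 11. 10. 10. 11. 12. 10. 11. 11. 11. 11. 10. 10. 10. 12. 11. 11.]
 [10. 12. 11. 10. 10. 10.  9. 11.  9.  9. 12.  9. 11. 12. 10. 12. 10. 11.]
 [12. 11. 10. 10. 10. 12. 10. 10. 10. 12. 12. 10. 11. 11. 11. 10. 10. 12.]
 [10. 12. 11. 10. 12. 13. 11. 18. 25. 26. 17. 10. 11. 10. 11. 11. 10. 10.]
 [11. 11. 11. 11. 10. 10. 36. 52. 57. 57. 50. 38. 10. 10.  9. 11. 11. 10.]
 [11. 11. 10. 12. 10. 39. 67. 89. 91. 89. 85. 68. 44. 11. 11.  8. 11. 11.]
 [11. 11. 12. 11. 12. 89. 95. 97. 97. 96. 96. 95. 84.  9. 10. 11. 11. 10.]
 [11. 11. 11. 12. 12. 97. 96. 95. 96. 97. 95. 98. 96. 91. 12. 11.  9. 10.]
 [11. 11. 12. 10. 97. 96. 95. 97. 96. 96. 96. 95. 97. 96. 11. 11. 10. 11.]
 [11. 10. 10. 12. 95. 97. 96. 97. 97. 95. 96. 96. 96. 96. 92. 10. 10.  9.]
 [ 2. 10. 11. 95. 96. 97. 96. 96. 96. 96. 97. 96. 96. 97. 95. 11. 10. 10.]
 [ 0. 12. 10. 96. 96. 97. 95. 97. 96. 96. 96. 97. 96. 97. 95. 11. 12. 11.]
 [ 1.  0. 10. 11. 97. 97. 96. 96. 98. 96. 96. 97. 97. 97. 11. 11. 11. 10.]
 [ 1.  1.  1. 11. 97. 97. 96. 97. 97. 96. 96. 97. 
[... 187 characters left out ...]
.  1.  0.  1.  9. 10. 10. 10. 11. 11. 10. 11. -1.  1.  1.  1.]
 [ 0.  0. -0.  1.  1. -0.  1. 11. 11. 12. 11. 10. -0.  1.  1.  0. -0.  1.]]
0.4826 -0.3322 0.0303 3508 [0.4836, -0.3301, 0.0965]
0.5024 -0.1884 0.0305 5435 [0.5038, -0.1884, 0.0967]
[0.483, -0.3275, 0.2008] 1.0
{"linear":[-0.0007, 0.0001, 0.0223],"twist":[-0.01, -0.01, 0.04]},
{"linear":[-0.0007, 0.0001, 0.0223],"twist":[-0.01, -0.01, 0.04]},
{"linear":[-0.0007, 0.0001, 0.0223],"twist":[-0.01, -0.01, 0.04]},
{"linear":[-0.0007, 0.0, 0.0223],"twist":[-0.01, -0.01, 0.04]},
{"linear":[-0.0007, 0.0001, 0.0223],"twist":[-0.01, -0.01, 0.04]},
{"linear":[-0.0006, 0.0, 0.0223],"twist":[-0.01, -0.01, 0.04]},
end [ 0. -0.  0.] err deg 0.01
```

```bash
python3 -m handwheel '[{"linear":[0,0,0.022],"twist":[0,0,0],"gripper":1},{"linear":[0,0,0.022],"twist":[0,0,0],"gripper":1},{"linear":[0,0,0.022],"twist":[0,0,0],"gripper":1},{"linear":[0,0,0.022],"twist":[0,0,0],"gripper":1},{"linear":[0,0,0.022],"twist":[0,0,0],"gripper":1},{"linear":[0,0,0],"twist":[0,0,0],"gripper":1},{"linear":[0,0,0],"twist":[0,0,0],"gripper":1},{"linear":[0,0,0],"twist":[0,0,0],"gripper":1}]'
python3 - <<'E'
from plan import *
plan([.4826,-.3322,.067],tr(np.radians(-34.5)),2); print(env.state()["joint_positions"])
E
```

```text
clock: 1.8
eef_pos: [0.4813, -0.3318, 0.0931]
tool_rot: [0.001, 0.886, 0.464, 0.0]
force: [0.4, 0.3, -0.2]
finger_gap: 1.0
{"linear":[0.0002, 0.0006, 0.013],"twist":[0.04, 0.0, -0.08]},
{"linear":[0.0002, 0.0007, 0.0131],"twist":[0.04, 0.0, -0.08]},
end [ 0.4826 -0.3322  0.067 ] err deg 0.01
[-6.47188150e-01 -3.85601168e-03  1.80499225e+00 -5.31152722e-05
  1.33888260e+00 -4.23111558e-02]
```

```bash
python3 -m handwheel '[{"linear":[0.0005,0.001,0.013],"twist":[0,0,0],"gripper":1},{"linear":[0,0,0.013],"twist":[0,0,0],"gripper":1},{"linear":[0,0,0],"twist":[0,0,0],"gripper":1},{"linear":[0,0,0],"twist":[0,0,0],"gripper":-1},{"linear":[0,0,0],"twist":[0,0,0],"gripper":-1},{"linear":[0,0,0],"twist":[0,0,0],"gripper":-1},{"linear":[0,0,0],"twist":[0,0,0],"gripper":-1},{"linear":[0,0,0],"twist":[0,0,0],"gripper":-1}]'; python3 -m handwheel '[{"linear":[0,0,0],"twist":[0,0,0],"gripper":-1},{"linear":[0,0,0],"twist":[0,0,0],"gripper":-1},{"linear":[0,0,0],"twist":[0,0,0],"gripper":-1},{"linear":[0,0,0],"twist":[0,0,0],"gripper":-1},{"linear":[0,0,-0.01],"twist":[0,0,0],"gripper":-1},{"linear":[0,0,-0.02],"twist":[0,0,0],"gripper":-1},{"linear":[0,0,-0.03],"twist":[0,0,0],"gripper":-1},{"linear":[0,0,-0.03],"twist":[0,0,0],"gripper":-1}]'
python3 -m handwheel '[{"linear":[0,0,-0.04],"twist":[0,0,0],"gripper":-1},{"linear":[0,0,-0.04],"twist":[0,0,0],"gripper":-1},{"linear":[0,0,-0.03],"twist":[0,0,0],"gripper":-1},{"linear":[0,0,-0.01],"twist":[0,0,0],"gripper":-1},{"linear":[0,0,0],"twist":[0,0,0],"gripper":-1},{"linear":[0,0,0],"twist":[0,0,0],"gripper":-1},{"linear":[0,0,0],"twist":[0,0,0],"gripper":-1},{"linear":[0,0,0],"twist":[0,0,0],"gripper":-1}]'
```

```text
clock: 2.6
eef_pos: [0.4821, -0.3315, 0.0659]
tool_rot: [0.0, 0.886, 0.465, 0.0]
force: [0.1, 0.2, -0.1]
finger_gap: 0.616
clock: 3.4
eef_pos: [0.4818, -0.3312, 0.1569]
tool_rot: [-0.0, 0.886, 0.465, -0.0]
force: [1.3, -0.3, -1.0]
finger_gap: 0.597
clock: 4.2
eef_pos: [0.4818, -0.3312, 0.2741]
tool_rot: [-0.001, 0.886, 0.465, -0.0]
force: [-0.3, -0.3, -1.4]
finger_gap: 0.596
```

```bash
python3 - <<'E'
from plan import *
q=np.load("q.npy"); M=RP(q[3]); print(M[:,2])
o=np.array([.5777,.134,.0594])
plan(o+M[:,2]*.205,tr(q[3],25),16)
E
```

```text
[-0.41659083 -0.07112156  0.90630779]
{"linear":[0.0235, -0.0155, 0.0018],"twist":[-1.49, 0.6, -2.73]},
{"linear":[0.0242, -0.0144, 0.0017],"twist":[-1.49, 0.6, -2.73]},
{"linear":[0.0249, -0.0132, 0.0016],"twist":[-1.49, 0.6, -2.73]},
{"linear":[0.0255, -0.0121, 0.0015],"twist":[-1.49, 0.6, -2.73]},
{"linear":[0.026, -0.0109, 0.0015],"twist":[-1.49, 0.6, -2.73]},
{"linear":[0.0265, -0.0097, 0.0015],"twist":[-1.49, 0.6, -2.73]},
{"linear":[0.0269, -0.0085, 0.0016],"twist":[-1.49, 0.6, -2.73]},
{"linear":[0.0272, -0.0072, 0.0017],"twist":[-1.49, 0.6, -2.73]},
{"linear":[0.0275, -0.0059, 0.0018],"twist":[-1.49, 0.6, -2.73]},
{"linear":[0.0278, -0.0047, 0.0019],"twist":[-1.49, 0.6, -2.73]},
{"linear":[0.028, -0.0034, 0.0021],"twist":[-1.49, 0.6, -2.73]},
{"linear":[0.0281, -0.0021, 0.0023],"twist":[-1.49, 0.6, -2.73]},
{"linear":[0.0281, -0.0008, 0.0026],"twist":[-1.49, 0.6, -2.73]},
{"linear":[0.0281, 0.0004, 0.0029],"twist":[-1.49, 0.6, -2.73]},
{"linear":[0.028, 0.0017, 0.0032],"twist":[-1.49, 0.6, -2.73]},
{"linear":[0.0278, 0.0029, 0.0035],"twist":[-1.49, 0.6, -2.73]},
end [0.4923 0.1194 0.2452] err deg 0.06
```

```bash
python3 -m handwheel '[{"linear":[0.0235,-0.0155,0.002],"twist":[-1.5,0.6,-2.7],"gripper":-1},{"linear":[0.024,-0.0145,0.0015],"twist":[-1.5,0.6,-2.7],"gripper":-1},{"linear":[0.025,-0.013,0.0015],"twist":[-1.5,0.6,-2.7],"gripper":-1},{"linear":[0.0255,-0.012,0.0015],"twist":[-1.5,0.6,-2.7],"gripper":-1},{"linear":[0.026,-0.011,0.0015],"twist":[-1.5,0.6,-2.7],"gripper":-1},{"linear":[0.0265,-0.0095,0.0015],"twist":[-1.5,0.6,-2.7],"gripper":-1},{"linear":[0.027,-0.0085,0.0015],"twist":[-1.5,0.6,-2.7],"gripper":-1},{"linear":[0.027,-0.007,0.0015],"twist":[-1.5,0.6,-2.7],"gripper":-1}]'
python3 -m handwheel '[{"linear":[0.0275,-0.006,0.002],"twist":[-1.5,0.6,-2.7],"gripper":-1},{"linear":[0.028,-0.0045,0.002],"twist":[-1.5,0.6,-2.7],"gripper":-1},{"linear":[0.028,-0.0035,0.002],"twist":[-1.5,0.6,-2.7],"gripper":-1},{"linear":[0.028,-0.002,0.0025],"twist":[-1.5,0.6,-2.7],"gripper":-1},{"linear":[0.028,-0.001,0.0025],"twist":[-1.5,0.6,-2.7],"gripper":-1},{"linear":[0.028,0.0005,0.003],"twist":[-1.5,0.6,-2.7],"gripper":-1},{"linear":[0.028,0.0015,0.003],"twist":[-1.5,0.6,-2.7],"gripper":-1},{"linear":[0.028,0.003,0.0035],"twist":[-1.5,0.6,-2.7],"gripper":-1}]'
python3 -m handwheel '[{"linear":[0,0,0],"twist":[0,0,0],"gripper":-1},{"linear":[0,0,0],"twist":[0,0,0],"gripper":-1},{"linear":[0,0,0],"twist":[0,0,0],"gripper":-1},{"linear":[0,0,0],"twist":[0,0,0],"gripper":-1},{"linear":[0,0,0],"twist":[0,0,0],"gripper":-1},{"linear":[0,0,0],"twist":[0,0,0],"gripper":-1},{"linear":[0,0,0],"twist":[0,0,0],"gripper":-1},{"linear":[0,0,0],"twist":[0,0,0],"gripper":-1}]'
python3 - <<'E'
from plan import *
q=np.load("q.npy"); M=RP(q[3]); o=np.array([.5777,.134,.0594])
plan(o+M[:,2]*.205,tr(q[3],25),1)
c=snap("wrist"); p=c["pixels"].copy()
S=np.array([[1,1],[1,-1],[-1,-1],[-1,1]])*.041
for k in(1,2,3,4):
    oo=np.array([q[0],q[1],q[2]])+R.from_euler("z",q[3]).apply([0,-.1*(k-1),0])
    uv=proj(c,np.c_[S,np.full(4,.032)]@M.T+oo); cv2.polylines(p,[uv.round().astype(int)],True,(0,0,255),1)
    uv=proj(c,np.c_[S*.033/.041,np.zeros(4)]@M.T+oo); cv2.polylines(p,[uv.round().astype(int)],True,(255,0,0),1)
cv2.imwrite("pics/w2.png",p)
import pickle; pickle.dump(c,open("w2.pkl","wb"))
E
```

```text
clock: 5.0
eef_pos: [0.4877, -0.1053, 0.2606]
tool_rot: [0.073, 0.777, 0.62, 0.085]
force: [0.9, 0.5, -1.3]
finger_gap: 0.597
clock: 5.8
eef_pos: [0.4943, 0.12, 0.2456]
tool_rot: [0.142, 0.631, 0.744, 0.166]
force: [0.6, 0.1, -0.6]
finger_gap: 0.594
clock: 6.6
eef_pos: [0.4947, 0.1188, 0.2464]
tool_rot: [0.142, 0.632, 0.744, 0.166]
force: [-0.6, -0.5, -0.3]
finger_gap: 0.603
{"linear":[0.001, -0.0026, 0.0002],"twist":[0.23, 0.24, -0.36]},
end [0.4923 0.1194 0.2452] err deg 0.0
```

View pics/w2.png

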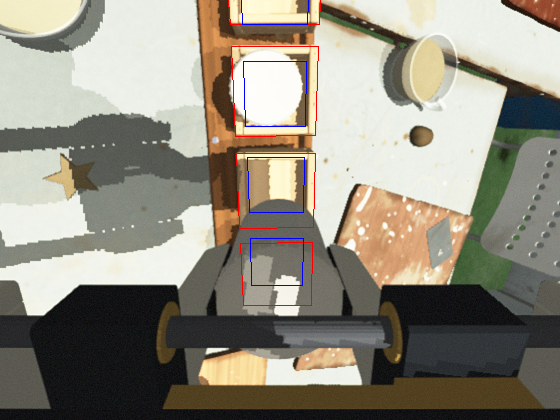

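```bash
python3 - <<'E'
from h import *
import pickle
c=pickle.load(open("w2.pkl","rb")); p=cv2.imread("pics/w2.png")[0:235,195:345]
a=c["pixels"][0:235,195:345]
cv2.imwrite("pics/w2c.png",cv2.resize(np.hstack([a,p]),None,fx=2.5,fy=2.5,interpolation=cv2.INTER_NEAREST))
q=np.load("q.npy"); M=RP(q[3]); W=c["W"]
np.set_printoptions(suppress=True,precision=1,linewidth=220)
L=((W-np.array([.5777,.134,.0594]))@M)*1000   # pocket_3 coords, mm
for v in (170,180,190): print(v,"x:",L[v,228:330:3,0].round().tolist(),"\n z:",L[v,228:330:3,2].round().tolist())
for u in (262,275,288): print(u,"y:",L[140:225:3,u,1].round().tolist(),"\n z:",L[140:225:3,u,2].round().tolist())
E
```

```text
170 x: [-59.0, -55.0, -52.0, -48.0, -37.0, -34.0, -32.0, -31.0, -27.0, -24.0, -20.0, -17.0, -13.0, -10.0, -7.0, -3.0, 0.0, 4.0, 7.0, 11.0, 14.0, 18.0, 21.0, 25.0, 28.0, 32.0, 34.0, 35.0, 38.0, 57.0, 61.0, 66.0, 71.0, 75.0] 
 z: [-21.0, -23.0, -26.0, -28.0, 32.0, 32.0, 17.0, 2.0, 1.0, 1.0, 0.0, 1.0, -1.0, 0.0, -1.0, 1.0, 0.0, 0.0, 1.0, 1.0, 1.0, 1.0, -1.0, 0.0, 1.0, -1.0, 15.0, 33.0, 33.0, -92.0, -93.0, -96.0, -98.0, -99.0]
180 x: [-59.0, -56.0, -52.0, -49.0, -38.0, -34.0, -32.0, -31.0, -28.0, -24.0, -21.0, -17.0, -14.0, -10.0, -7.0, -3.0, 0.0, 4.0, 7.0, 11.0, 14.0, 18.0, 21.0, 25.0, 28.0, 32.0, 34.0, 36.0, 39.0, 57.0, 62.0, 67.0, 71.0, 76.0] 
 z: [-22.0, -22.0, -24.0, -26.0, 32.0, 33.0, 21.0, -1.0, 0.0, -1.0, 0.0, 1.0, 1.0, -1.0, -1.0, 1.0, -1.0, -1.0, 1.0, 1.0, -1.0, -0.0, 2.0, 1.0, -1.0, -0.0, 19.0, 33.0, 33.0, -91.0, -94.0, -96.0, -98.0, -101.0]
190 x: [-60.0, -56.0, -53.0, -49.0, -38.0, -35.0, -32.0, -32.0, -28.0, -25.0, -21.0, -17.0, -14.0, -10.0, -7.0, -3.0, 0.0, 4.0, 7.0, 11.0, 14.0, 18.0, 21.0, 25.0, 29.0, 32.0, 34.0, 36.0, 39.0, 57.0, 62.0, 67.0, 72.0, 77.0] 
 z: [-21.0, -23
[... 581 characters left out ...]
 42.0, 39.0, 36.0, 28.0, 25.0, 21.0, 18.0, 14.0, 11.0, 7.0, 4.0, -0.0, -4.0, -7.0, -11.0, -14.0, 26.0, 27.0, 26.0, 26.0, 26.0, 26.0, 27.0, 27.0, 26.0] 
 z: [-48.0, -49.0, -48.0, 9.0, 32.0, 33.0, 33.0, -0.0, 2.0, -0.0, -0.0, 0.0, -0.0, 1.0, 1.0, -1.0, -0.0, -1.0, -0.0, 1.0, 159.0, 166.0, 172.0, 178.0, 184.0, 189.0, 195.0, 200.0, 203.0]
288 y: [47.0, 43.0, 39.0, 43.0, 42.0, 39.0, 36.0, 28.0, 25.0, 21.0, 18.0, 14.0, 11.0, 7.0, 3.0, 0.0, -3.0, -8.0, -11.0, -15.0, 26.0, 26.0, 26.0, 26.0, 26.0, 26.0, 26.0, 26.0, 26.0] 
 z: [-57.0, -56.0, -57.0, 12.0, 32.0, 32.0, 32.0, 1.0, -1.0, 0.0, 1.0, 0.0, 0.0, 1.0, -2.0, 1.0, 1.0, -1.0, 1.0, -0.0, 156.0, 163.0, 170.0, 177.0, 183.0, 188.0, 194.0, 199.0, 204.0]
```

View pics/w2c.png

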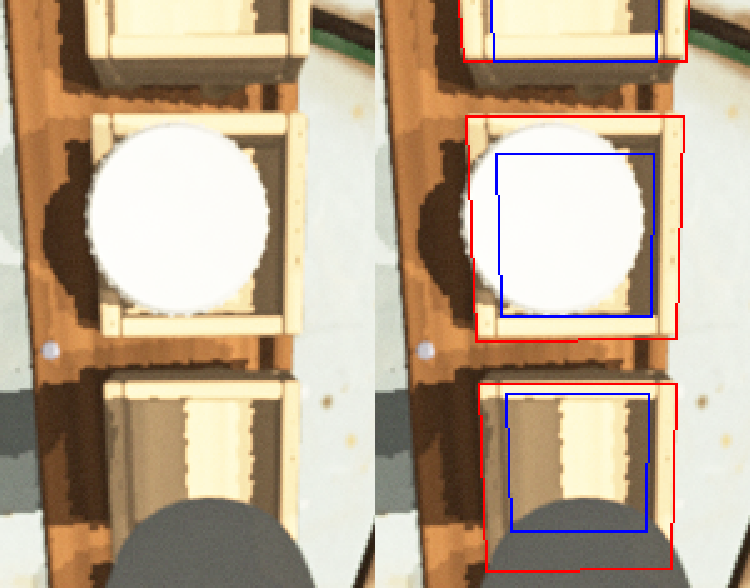

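```bash
python3 -m handwheel '[{"linear":[0.002,-0.002,0.01],"twist":[0.2,0.2,-0.4],"gripper":-1},{"linear":[0,0,0.02],"twist":[0,0,0],"gripper":-1},{"linear":[0,0,0.02],"twist":[0,0,0],"gripper":-1},{"linear":[0,0,0.02],"twist":[0,0,0],"gripper":-1},{"linear":[0,0,0.015],"twist":[0,0,0],"gripper":-1},{"linear":[0,0,0.01],"twist":[0,0,0],"gripper":-1},{"linear":[0,0,0],"twist":[0,0,0],"gripper":-1},{"linear":[0,0,0],"twist":[0,0,0],"gripper":-1}]'
cat > rel.py <<'E'
import sys
from plan import *
k=int(sys.argv[1]); q=np.load("q.npy"); M=RP(q[3])
o=np.array([q[0],q[1],q[2]])+R.from_euler("z",q[3]).apply([0,-.1*(k-1),0])
s=env.state(); w,x,y,z=s["tool_rot"]; Rt=R.from_quat([x,y,z,w])
print("TCP in pocket mm",((s["eef_pos"]-o)@M*1000).round(1),"axis err deg",np.degrees(Rt.inv().apply(M[:,2])[:2]).round(2),"F pocket",(s["force"]@M).round(1),s["clock"])
E
python3 rel.py 3
```

```text
clock: 7.45
eef_pos: [0.5323, 0.1273, 0.1599]
tool_rot: [0.14, 0.629, 0.746, 0.165]
force: [1.2, -0.4, 0.5]
finger_gap: 0.598
TCP in pocket mm [  0.9   1.  110.4] axis err deg [-0.03  0.04] F pocket [ 1.2 -0.6 -0. ] 7.45
```

```bash
python3 -m handwheel '[{"linear":[0,0,0.01],"twist":[0,0,0],"gripper":-1},{"linear":[0,0,0.01],"twist":[0,0,0],"gripper":-1},{"linear":[0,0,0.01],"twist":[0,0,0],"gripper":-1},{"linear":[0,0,0.01],"twist":[0,0,0],"gripper":-1},{"linear":[0,0,0.005],"twist":[0,0,0],"gripper":-1},{"linear":[0,0,0],"twist":[0,0,0],"gripper":-1},{"linear":[0,0,0],"twist":[0,0,0],"gripper":-1},{"linear":[0,0,0],"twist":[0,0,0],"gripper":-1}]'; python3 rel.py 3
python3 -m handwheel '[{"linear":[0,0,0.002],"twist":[0,0,0],"gripper":-1},{"linear":[0,0,0.002],"twist":[0,0,0],"gripper":-1},{"linear":[0,0,0.002],"twist":[0,0,0],"gripper":-1},{"linear":[0,0,0.001],"twist":[0,0,0],"gripper":-1},{"linear":[0,0,0],"twist":[0,0,0],"gripper":-1},{"linear":[0,0,0],"twist":[0,0,0],"gripper":-1},{"linear":[0,0,0],"twist":[0,0,0],"gripper":-1},{"linear":[0,0,0],"twist":[0,0,0],"gripper":-1}]'; python3 rel.py 3
```

```text
clock: 8.25
eef_pos: [0.5511, 0.1305, 0.1192]
tool_rot: [0.14, 0.629, 0.746, 0.166]
force: [0.1, -0.5, -1.2]
finger_gap: 0.6
TCP in pocket mm [ 0.9  1.  65.5] axis err deg [-0.03  0.06] F pocket [-0.5 -0.5 -1.1] 8.25
clock: 9.05
eef_pos: [0.5539, 0.1309, 0.1124]
tool_rot: [0.14, 0.629, 0.746, 0.165]
force: [0.0, 0.0, -2.0]
finger_gap: 0.596
TCP in pocket mm [ 0.7  0.9 58.2] axis err deg [-0.04  0.04] F pocket [-0.8  0.  -1.8] 9.05
```

```bash
python3 -m handwheel '[{"linear":[0,0,0.001],"twist":[0,0,0],"gripper":-1},{"linear":[0,0,0],"twist":[0,0,0],"gripper":-1},{"linear":[0,0,0.001],"twist":[0,0,0],"gripper":-1},{"linear":[0,0,0],"twist":[0,0,0],"gripper":-1},{"linear":[0,0,0],"twist":[0,0,0],"gripper":-1},{"linear":[0,0,0],"twist":[0,0,0],"gripper":-1},{"linear":[0,0,0],"twist":[0,0,0],"gripper":-1},{"linear":[0,0,0],"twist":[0,0,0],"gripper":-1}]'; python3 rel.py 3
python3 -m handwheel '[{"linear":[0,0,0.001],"twist":[0,0,0],"gripper":-1},{"linear":[0,0,0],"twist":[0,0,0],"gripper":-1},{"linear":[0,0,0],"twist":[0,0,0],"gripper":-1},{"linear":[0,0,0],"twist":[0,0,0],"gripper":-1},{"linear":[0,0,0],"twist":[0,0,0],"gripper":-1},{"linear":[0,0,0],"twist":[0,0,0],"gripper":-1},{"linear":[0,0,0],"twist":[0,0,0],"gripper":-1},{"linear":[0,0,0],"twist":[0,0,0],"gripper":-1}]'; python3 rel.py 3
```

```text
clock: 9.85
eef_pos: [0.5548, 0.1311, 0.1106]
tool_rot: [0.14, 0.629, 0.746, 0.165]
force: [0.9, -0.6, -1.6]
finger_gap: 0.601
TCP in pocket mm [ 0.7  1.  56.1] axis err deg [-0.04  0.03] F pocket [ 0.1 -0.7 -1.8] 9.85
clock: 10.65
eef_pos: [0.5552, 0.1312, 0.11]
tool_rot: [0.14, 0.629, 0.746, 0.165]
force: [-5.3, -0.9, 4.8]
finger_gap: 0.594
TCP in pocket mm [ 0.8  1.  55.4] axis err deg [-0.03  0.04] F pocket [-2.9 -0.   6.7] 10.65
```

Floor contact is felt, about 8 N along the pocket axis. I'll open gently and withdraw along the axis.

```bash
python3 -m handwheel '[{"linear":[0,0,0],"twist":[0,0,0],"gripper":0.3},{"linear":[0,0,0],"twist":[0,0,0],"gripper":0.4},{"linear":[0,0,0],"twist":[0,0,0],"gripper":0.6},{"linear":[0,0,0],"twist":[0,0,0],"gripper":0.8},{"linear":[0,0,0],"twist":[0,0,0],"gripper":1},{"linear":[0,0,0],"twist":[0,0,0],"gripper":1},{"linear":[0,0,0],"twist":[0,0,0],"gripper":1},{"linear":[0,0,0],"twist":[0,0,0],"gripper":1}]'
python3 -m handwheel '[{"linear":[0,0,-0.01],"twist":[0,0,0],"gripper":1},{"linear":[0,0,-0.015],"twist":[0,0,0],"gripper":1},{"linear":[0,0,-0.02],"twist":[0,0,0],"gripper":1},{"linear":[0,0,-0.03],"twist":[0,0,0],"gripper":1},{"linear":[0,0,-0.03],"twist":[0,0,0],"gripper":1},{"linear":[0,0,-0.03],"twist":[0,0,0],"gripper":1},{"linear":[0,0,-0.02],"twist":[0,0,0],"gripper":1},{"linear":[0,0,0],"twist":[0,0,0],"gripper":1}]'
python3 - <<'E'
from plan import *
c=snap("wrist"); W=c["W"]; q=np.load("q.npy"); M=RP(q[3]); cv2.imwrite("pics/w3.png",c["pixels"])
for k in(2,3):
    o=q[:3]+R.from_euler("z",q[3]).apply([0,-.1*(k-1),0]); L=((W-o)@M).reshape(-1,3)
    t=L[(abs(L[:,0])<.06)&(abs(L[:,1])<.045)&(L[:,2]>.075)&(L[:,2]<.1)]
    A=np.c_[t[:,:2],np.ones(len(t))]; z=t[:,2]; m=np.ones(len(t),bool)
    for _ in range(5):
        co=np.linalg.lstsq(A[m],z[m],rcond=None)[0]; m=abs(A@co-z)<.002
    (x,y),r=cv2.minEnclosingCircle(t[m,:2].astype(np.float32)); print(k,len(t),m.sum(),"lid c",x,y,r,"tilt deg",np.degrees(co[:2]).round(1),"h",co@[x,y,1])
plan([.5025,-.188,.24],tr(np.radians(-20.5)),16)
E
```

```text
clock: 11.45
eef_pos: [0.5552, 0.1312, 0.1096]
tool_rot: [0.14, 0.629, 0.746, 0.165]
force: [-0.1, 0.7, -0.5]
finger_gap: 1.002
clock: 12.25
eef_pos: [0.4902, 0.1202, 0.2547]
tool_rot: [0.142, 0.629, 0.746, 0.168]
force: [0.6, 0.5, 0.2]
finger_gap: 1.002
2 3985 3877 lid c -0.007308955769985914 0.00017147795006167144 0.029448745772242546 tilt deg [2.1 1.1] h 0.08688653828341397
3 3006 2779 lid c -0.01173153892159462 -0.0051651704125106335 0.029719017446041107 tilt deg [7.9 3.4] h 0.0879719089252834
{"linear":[-0.0191, -0.0026, -0.0004],"twist":[1.54, -0.41, 1.86]},
{"linear":[-0.0192, -0.002, -0.0002],"twist":[1.54, -0.41, 1.86]},
{"linear":[-0.0192, -0.0014, 0.0],"twist":[1.54, -0.41, 1.86]},
{"linear":[-0.0193, -0.0007, 0.0002],"twist":[1.54, -0.41, 1.86]},
{"linear":[-0.0193, -0.0001, 0.0003],"twist":[1.54, -0.41, 1.86]},
{"linear":[-0.0193, 0.0005, 0.0005],"twist":[1.54, -0.41, 1.86]},
{"linear":[-0.0192, 0.0012, 0.0006],"twist":[1.54, -0.41, 1.86]},
{"linear":[-0.0192, 0.0018, 0.0007],"twist":[1.54, -0.41, 1.86]},
{"linear":[-0.0191, 0.0025, 0.0008],"twist":[1.54, -0.41, 1.86]},
{"linear":[-0.019, 0.0031, 0.0008],"twist":[1.54, -0.41, 1.86]},
{"linear":[-0.0189, 0.0037, 0.0009],"twist":[1.54, -0.41, 1.86]},
{"linear":[-0.0188, 0.0044, 0.0009],"twist":[1.54, -0.41, 1.86]},
{"linear":[-0.0186, 0.005, 0.0009],"twist":[1.54, -0.41, 1.86]},
{"linear":[-0.0185, 0.0056, 0.0009],"twist":[1.54, -0.41, 1.86]},
{"linear":[-0.0182, 0.0063, 0.0009],"twist":[1.54, -0.41, 1.86]},
{"linear":[-0.018, 0.0069, 0.0008],"twist":[1.54, -0.41, 1.86]},
end [ 0.5025 -0.188   0.24  ] err deg 0.05
```

View pics/w3.png

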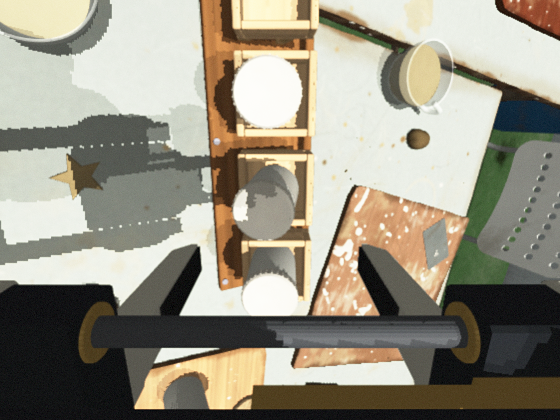

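Pot is in pocket 3 (lid at about (263,207)), leaning about 8° on the low wall, foot down. The neighbours in pockets 2 (267,92) and 4 (270,295) are unmoved. Next is spare_1.

```bash
python3 -m handwheel '[{"linear":[-0.019,-0.0025,0],"twist":[1.5,-0.4,1.9],"gripper":1},{"linear":[-0.019,-0.002,0],"twist":[1.5,-0.4,1.9],"gripper":1},{"linear":[-0.019,-0.0015,0],"twist":[1.5,-0.4,1.9],"gripper":1},{"linear":[-0.0195,-0.0005,0],"twist":[1.5,-0.4,1.9],"gripper":1},{"linear":[-0.0195,0,0.0005],"twist":[1.5,-0.4,1.9],"gripper":1},{"linear":[-0.0195,0.0005,0.0005],"twist":[1.5,-0.4,1.9],"gripper":1},{"linear":[-0.019,0.001,0.0005],"twist":[1.5,-0.4,1.9],"gripper":1},{"linear":[-0.019,0.002,0.0005],"twist":[1.5,-0.4,1.9],"gripper":1}]'
python3 -m handwheel '[{"linear":[-0.019,0.0025,0.001],"twist":[1.6,-0.4,1.9],"gripper":1},{"linear":[-0.019,0.003,0.001],"twist":[1.6,-0.4,1.9],"gripper":1},{"linear":[-0.019,0.0035,0.001],"twist":[1.6,-0.4,1.9],"gripper":1},{"linear":[-0.019,0.0045,0.001],"twist":[1.6,-0.4,1.9],"gripper":1},{"linear":[-0.0185,0.005,0.001],"twist":[1.6,-0.4,1.8],"gripper":1},{"linear":[-0.0185,0.0055,0.001],"twist":[1.6,-0.4,1.8],"gripper":1},{"linear":[-0.018,0.0065,0.001],"twist":[1.5,-0.4,1.8],"gripper":1},{"linear":[-0.018,0.007,0.001],"twist":[1.5,-0.4,1.8],"gripper":1}]'
python3 -m handwheel '[{"linear":[0,0,0.02],"twist":[0,0,0],"gripper":1},{"linear":[0,0,0.02],"twist":[0,0,0],"gripper":1},{"linear":[0,0,0.02],"twist":[0,0,0],"gripper":1},{"linear":[0,0,0],"twist":[0,0,0],"gripper":1},{"linear":[0,0,0],"twist":[0,0,0],"gripper":1},{"linear":[0,0,0],"twist":[0,0,0],"gripper":1},{"linear":[0,0,0],"twist":[0,0,0],"gripper":1},{"linear":[0,0,0],"twist":[0,0,0],"gripper":1}]'
python3 - <<'E'
from plan import *
c=snap("wrist"); W=c["W"].reshape(-1,3)
q=W[(W[:,2]>.087)&(W[:,2]<.11)&(abs(W[:,0]-.5025)<.06)&(abs(W[:,1]+.188)<.06)]
if len(q): print(len(q),cv2.minEnclosingCircle(q[:,:2].astype(np.float32)))
plan([.5025,-.188,.067],tr(np.radians(-20.5)),6)
E
```

```text
clock: 13.1
eef_pos: [0.4964, -0.0343, 0.2424]
tool_rot: [0.07, 0.738, 0.665, 0.085]
force: [0.6, 0.1, -0.4]
finger_gap: 1.001
clock: 13.9
eef_pos: [0.5018, -0.1883, 0.2344]
tool_rot: [-0.004, 0.823, 0.568, -0.0]
force: [-0.1, -0.6, 0.4]
finger_gap: 1.0
clock: 14.7
eef_pos: [0.5021, -0.1873, 0.1764]
tool_rot: [-0.003, 0.823, 0.569, 0.001]
force: [-0.2, -0.4, 0.2]
finger_gap: 1.001
4248 ((0.5031726360321045, -0.18780548870563507), 0.030187519267201424)
{"linear":[-0.0002, 0.0002, 0.0182],"twist":[-0.03, -0.04, -0.03]},
{"linear":[-0.0002, 0.0002, 0.0182],"twist":[-0.03, -0.04, -0.03]},
{"linear":[-0.0001, 0.0001, 0.0182],"twist":[-0.03, -0.04, -0.03]},
{"linear":[-0.0001, 0.0002, 0.0182],"twist":[-0.03, -0.04, -0.03]},
{"linear":[-0.0001, 0.0001, 0.0182],"twist":[-0.03, -0.04, -0.03]},
{"linear":[-0.0001, 0.0001, 0.0183],"twist":[-0.03, -0.04, -0.03]},
end [ 0.5025 -0.1879  0.067 ] err deg 0.03
```

```bash
python3 -m handwheel '[{"linear":[-0.0005,0.001,0.02],"twist":[-0.2,-0.2,-0.2],"gripper":1},{"linear":[0,0,0.02],"twist":[0,0,0],"gripper":1},{"linear":[0,0,0.02],"twist":[0,0,0],"gripper":1},{"linear":[0,0,0.02],"twist":[0,0,0],"gripper":1},{"linear":[0,0,0.02],"twist":[0,0,0],"gripper":1},{"linear":[0,0,0.0095],"twist":[0,0,0],"gripper":1},{"linear":[0,0,0],"twist":[0,0,0],"gripper":1},{"linear":[0,0,0],"twist":[0,0,0],"gripper":1}]'
python3 -m handwheel '[{"linear":[0,0,0],"twist":[0,0,0],"gripper":-1},{"linear":[0,0,0],"twist":[0,0,0],"gripper":-1},{"linear":[0,0,0],"twist":[0,0,0],"gripper":-1},{"linear":[0,0,0],"twist":[0,0,0],"gripper":-1},{"linear":[0,0,0],"twist":[0,0,0],"gripper":-1},{"linear":[0,0,0],"twist":[0,0,0],"gripper":-1},{"linear":[0,0,0],"twist":[0,0,0],"gripper":-1},{"linear":[0,0,0],"twist":[0,0,0],"gripper":-1}]'
python3 -m handwheel '[{"linear":[0,0,-0.01],"twist":[0,0,0],"gripper":-1},{"linear":[0,0,-0.02],"twist":[0,0,0],"gripper":-1},{"linear":[0,0,-0.04],"twist":[0,0,0],"gripper":-1},{"linear":[0,0,-0.04],"twist":[0,0,0],"gripper":-1},{"linear":[0,0,-0.04],"twist":[0,0,0],"gripper":-1},{"linear":[0,0,-0.04],"twist":[0,0,0],"gripper":-1},{"linear":[0,0,-0.02],"twist":[0,0,0],"gripper":-1},{"linear":[0,0,0],"twist":[0,0,0],"gripper":-1}]'
python3 - <<'E'
from plan import *
q=np.load("q.npy"); M=RP(q[3])
o=q[:3]+M@[.001,.001,.245]
plan(o,tr(q[3],25),16)
E
```

```text
clock: 15.55
eef_pos: [0.5029, -0.188, 0.0671]
tool_rot: [-0.0, 0.822, 0.57, 0.0]
force: [0.5, -0.8, 0.2]
finger_gap: 0.999
clock: 16.35
eef_pos: [0.5026, -0.1879, 0.0663]
tool_rot: [-0.001, 0.822, 0.57, 0.0]
force: [0.1, -0.0, 1.9]
finger_gap: 0.598
clock: 17.15
eef_pos: [0.5032, -0.1883, 0.28]
tool_rot: [0.001, 0.822, 0.57, 0.001]
force: [0.2, -0.5, -2.0]
finger_gap: 0.594
{"linear":[0.0281, -0.0146, -0.0002],"twist":[-1.51, 0.41, -1.86]},
{"linear":[0.0286, -0.0136, -0.0003],"twist":[-1.51, 0.41, -1.86]},
{"linear":[0.029, -0.0127, -0.0005],"twist":[-1.51, 0.41, -1.86]},
{"linear":[0.0294, -0.0117, -0.0006],"twist":[-1.51, 0.41, -1.86]},
{"linear":[0.0298, -0.0107, -0.0007],"twist":[-1.51, 0.41, -1.86]},
{"linear":[0.0301, -0.0097, -0.0007],"twist":[-1.51, 0.41, -1.86]},
{"linear":[0.0304, -0.0087, -0.0007],"twist":[-1.51, 0.41, -1.86]},
{"linear":[0.0307, -0.0077, -0.0007],"twist":[-1.51, 0.41, -1.86]},
{"linear":[0.031, -0.0067, -0.0007],"twist":[-1.51, 0.41, -1.86]},
{"linear":[0.0312, -0.0057, -0.0007],"twist":[-1.51, 0.41, -1.86]},
{"linear":[0.0313, -0.0047, -0.0006],"twist":[-1.51, 0.41, -1.86]},
{"linear":[0.0315, -0.0036, -0.0004],"twist":[-1.51, 0.41, -1.86]},
{"linear":[0.0316, -0.0026, -0.0003],"twist":[-1.51, 0.41, -1.86]},
{"linear":[0.0316, -0.0016, -0.0001],"twist":[-1.51, 0.41, -1.86]},
{"linear":[0.0317, -0.0005, 0.0001],"twist":[-1.51, 0.41, -1.86]},
{"linear":[0.0317, 0.0004, 0.0002],"twist":[-1.51, 0.41, -1.86]},
end [0.4426 0.3149 0.2819] err deg 0.08
```

```bash
python3 -m handwheel '[{"linear":[0.028,-0.0145,0],"twist":[-1.5,0.4,-1.9],"gripper":-1},{"linear":[0.0285,-0.0135,0],"twist":[-1.5,0.4,-1.9],"gripper":-1},{"linear":[0.029,-0.0125,-0.0005],"twist":[-1.5,0.4,-1.9],"gripper":-1},{"linear":[0.0295,-0.0115,-0.0005],"twist":[-1.5,0.4,-1.9],"gripper":-1},{"linear":[0.030,-0.0105,-0.0005],"twist":[-1.5,0.4,-1.9],"gripper":-1},{"linear":[0.030,-0.0095,-0.0005],"twist":[-1.5,0.4,-1.9],"gripper":-1},{"linear":[0.0305,-0.0085,-0.0005],"twist":[-1.5,0.4,-1.9],"gripper":-1},{"linear":[0.0305,-0.0075,-0.0005],"twist":[-1.5,0.4,-1.9],"gripper":-1}]'
python3 -m handwheel '[{"linear":[0.031,-0.0065,-0.0005],"twist":[-1.5,0.4,-1.8],"gripper":-1},{"linear":[0.031,-0.0055,-0.0005],"twist":[-1.5,0.4,-1.8],"gripper":-1},{"linear":[0.0315,-0.0045,-0.0005],"twist":[-1.5,0.4,-1.8],"gripper":-1},{"linear":[0.0315,-0.0035,-0.0005],"twist":[-1.5,0.4,-1.8],"gripper":-1},{"linear":[0.0315,-0.0025,-0.0005],"twist":[-1.5,0.4,-1.8],"gripper":-1},{"linear":[0.0315,-0.0015,0],"twist":[-1.5,0.4,-1.8],"gripper":-1},{"linear":[0.0315,-0.0005,0],"twist":[-1.5,0.4,-1.8],"gripper":-1},{"linear":[0.0315,0.0005,0],"twist":[-1.5,0.4,-1.8],"gripper":-1}]'
python3 -m handwheel '[{"linear":[0,0,0],"twist":[0,0,0],"gripper":-1},{"linear":[0,0,0],"twist":[0,0,0],"gripper":-1},{"linear":[0,0,0],"twist":[0,0,0],"gripper":-1},{"linear":[0,0,0],"twist":[0,0,0],"gripper":-1},{"linear":[0,0,0],"twist":[0,0,0],"gripper":-1},{"linear":[0,0,0],"twist":[0,0,0],"gripper":-1},{"linear":[0,0,0],"twist":[0,0,0],"gripper":-1},{"linear":[0,0,0],"twist":[0,0,0],"gripper":-1}]'
python3 - <<'E'
from plan import *
c=snap("wrist"); W=c["W"]; q=np.load("q.npy"); M=RP(q[3]); cv2.imwrite("pics/w4.png",c["pixels"])
L=((W-q[:3])@M)*1000
f=L.reshape(-1,3); 
near=f[(abs(f[:,0])<46)&(abs(f[:,1])<46)]
rim=near[(near[:,2]>28)&(near[:,2]<37)]; print("rim",len(rim),np.percentile(rim,[1,99],axis=0).round(1).tolist(),np.median(rim[:,2]))
fl=near[(abs(near[:,2])<5)&(abs(near[:,0])<36)&(abs(near[:,1])<36)]; print("floor",len(fl),np.percentile(fl,[1,50,99],axis=0).round(1).tolist())
pot=f[(f[:,2]>190)&(f[:,2]<240)&(abs(f[:,0])<60)]
print("held",len(pot), np.percentile(pot,[1,99],axis=0).round(1).tolist() if len(pot) else "")
o=q[:3]+M@[.001,.001,.245]
plan(o,tr(q[3],25),1)
E
python3 rel.py 1
```

```text
clock: 17.95
eef_pos: [0.4726, 0.064, 0.275]
tool_rot: [0.069, 0.734, 0.671, 0.082]
force: [0.4, 0.5, -0.2]
finger_gap: 0.597
clock: 18.75
eef_pos: [0.4427, 0.315, 0.2765]
tool_rot: [0.137, 0.63, 0.747, 0.163]
force: [1.2, -0.1, -1.2]
finger_gap: 0.6
clock: 19.55
eef_pos: [0.4436, 0.3138, 0.2781]
tool_rot: [0.137, 0.631, 0.746, 0.163]
force: [-0.5, -0.7, -0.7]
finger_gap: 0.601
rim 1278 [[-40.4, -29.2, 28.6], [41.0, 43.0, 34.1]] 32.22236797149429
floor 2227 [[-32.6, -27.6, -1.2], [1.1, 3.2, 0.5], [33.1, 29.9, 3.0]]
held 2510 [[-39.2, 7.0, 191.1], [40.1, 28.1, 239.7]]
{"linear":[0.0012, 0.001, -0.0038],"twist":[-0.45, -0.06, -0.15]},
end [0.4427 0.3149 0.2819] err deg 0.01
TCP in pocket mm [-0.000e+00 -2.000e-01  2.412e+02] axis err deg [ 0.06 -0.45] F pocket [-0.1 -0.3 -1.7] 19.6
```

View pics/w4.png

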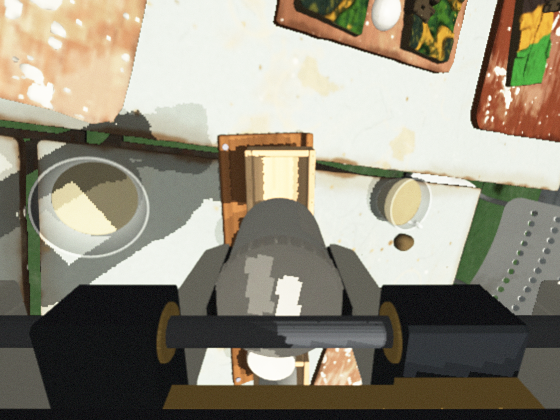

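Held pot at (280,250) is above empty pocket 1 (280,175), whose true centre is about +1.5 mm in y. Going in.

```bash
python3 -m handwheel '[{"linear":[0.0015,0.0005,0.011],"twist":[-0.4,0,-0.2],"gripper":-1},{"linear":[0,0,0.025],"twist":[0,0,0],"gripper":-1},{"linear":[0,0,0.03],"twist":[0,0,0],"gripper":-1},{"linear":[0,0,0.03],"twist":[0,0,0],"gripper":-1},{"linear":[0,0,0.025],"twist":[0,0,0],"gripper":-1},{"linear":[0,0,0.01],"twist":[0,0,0],"gripper":-1},{"linear":[0,0,0],"twist":[0,0,0],"gripper":-1},{"linear":[0,0,0],"twist":[0,0,0],"gripper":-1}]'; python3 rel.py 1
python3 -m handwheel '[{"linear":[0,0,0.01],"twist":[0,0,0],"gripper":-1},{"linear":[0,0,0.01],"twist":[0,0,0],"gripper":-1},{"linear":[0,0,0.01],"twist":[0,0,0],"gripper":-1},{"linear":[0,0,0.01],"twist":[0,0,0],"gripper":-1},{"linear":[0,0,0.005],"twist":[0,0,0],"gripper":-1},{"linear":[0,0,0],"twist":[0,0,0],"gripper":-1},{"linear":[0,0,0],"twist":[0,0,0],"gripper":-1},{"linear":[0,0,0],"twist":[0,0,0],"gripper":-1}]'; python3 rel.py 1
```

```text
clock: 20.4
eef_pos: [0.4981, 0.3251, 0.1603]
tool_rot: [0.139, 0.629, 0.747, 0.166]
force: [0.3, 0.4, -0.1]
finger_gap: 0.599
TCP in pocket mm [  0.7   1.7 111. ] axis err deg [ 0.08 -0.01] F pocket [ 0.3  0.3 -0.2] 20.4
clock: 21.2
eef_pos: [0.5169, 0.3283, 0.1192]
tool_rot: [0.139, 0.629, 0.747, 0.166]
force: [-0.5, -0.4, -0.2]
finger_gap: 0.597
TCP in pocket mm [ 0.6  1.7 65.6] axis err deg [ 0.08 -0.01] F pocket [-0.5 -0.4  0.1] 21.2
```

```bash
python3 -m handwheel '[{"linear":[0,0,0.002],"twist":[0,0,0],"gripper":-1},{"linear":[0,0,0.002],"twist":[0,0,0],"gripper":-1},{"linear":[0,0,0.002],"twist":[0,0,0],"gripper":-1},{"linear":[0,0,0.001],"twist":[0,0,0],"gripper":-1},{"linear":[0,0,0.001],"twist":[0,0,0],"gripper":-1},{"linear":[0,0,0],"twist":[0,0,0],"gripper":-1},{"linear":[0,0,0],"twist":[0,0,0],"gripper":-1},{"linear":[0,0,0],"twist":[0,0,0],"gripper":-1}]'; python3 rel.py 1
python3 -m handwheel '[{"linear":[0,0,0.001],"twist":[0,0,0],"gripper":-1},{"linear":[0,0,0],"twist":[0,0,0],"gripper":-1},{"linear":[0,0,0],"twist":[0,0,0],"gripper":-1},{"linear":[0,0,0],"twist":[0,0,0],"gripper":-1},{"linear":[0,0,0],"twist":[0,0,0],"gripper":-1},{"linear":[0,0,0],"twist":[0,0,0],"gripper":-1},{"linear":[0,0,0],"twist":[0,0,0],"gripper":-1},{"linear":[0,0,0],"twist":[0,0,0],"gripper":-1}]'; python3 rel.py 1
```

```text
clock: 22.0
eef_pos: [0.5201, 0.3287, 0.1115]
tool_rot: [0.139, 0.629, 0.747, 0.165]
force: [0.4, 0.7, -1.2]
finger_gap: 0.6
TCP in pocket mm [ 0.3  1.6 57.3] axis err deg [ 0.06 -0.04] F pocket [-0.1  0.7 -1.3] 22.0
clock: 22.8
eef_pos: [0.5205, 0.3288, 0.1105]
tool_rot: [0.139, 0.629, 0.747, 0.165]
force: [-0.2, -0.1, -1.5]
finger_gap: 0.597
TCP in pocket mm [ 0.2  1.6 56.2] axis err deg [ 0.06 -0.05] F pocket [-0.8 -0.1 -1.3] 22.8
```

```bash
python3 -m handwheel '[{"linear":[0,0,0.001],"twist":[0,0,0],"gripper":-1},{"linear":[0,0,0],"twist":[0,0,0],"gripper":-1},{"linear":[0,0,0],"twist":[0,0,0],"gripper":-1},{"linear":[0,0,0],"twist":[0,0,0],"gripper":-1},{"linear":[0,0,0],"twist":[0,0,0],"gripper":-1},{"linear":[0,0,0],"twist":[0,0,0],"gripper":-1},{"linear":[0,0,0],"twist":[0,0,0],"gripper":-1},{"linear":[0,0,0],"twist":[0,0,0],"gripper":-1}]'; python3 rel.py 1
```

```text
clock: 23.6
eef_pos: [0.5207, 0.3291, 0.1104]
tool_rot: [0.139, 0.629, 0.747, 0.165]
force: [-12.1, -2.6, 10.2]
finger_gap: 0.596
TCP in pocket mm [ 0.4  1.8 56.1] axis err deg [ 0.08 -0.05] F pocket [-7.  -0.5 14.5] 23.6
```

```bash
python3 -m handwheel '[{"linear":[0,0,-0.0005],"twist":[0,0,0],"gripper":-1},{"linear":[0,0,0],"twist":[0,0,0],"gripper":0.3},{"linear":[0,0,0],"twist":[0,0,0],"gripper":0.4},{"linear":[0,0,0],"twist":[0,0,0],"gripper":0.6},{"linear":[0,0,0],"twist":[0,0,0],"gripper":0.8},{"linear":[0,0,0],"twist":[0,0,0],"gripper":1},{"linear":[0,0,0],"twist":[0,0,0],"gripper":1},{"linear":[0,0,0],"twist":[0,0,0],"gripper":1}]'
python3 -m handwheel '[{"linear":[0,0,-0.01],"twist":[0,0,0],"gripper":1},{"linear":[0,0,-0.015],"twist":[0,0,0],"gripper":1},{"linear":[0,0,-0.02],"twist":[0,0,0],"gripper":1},{"linear":[0,0,-0.03],"twist":[0,0,0],"gripper":1},{"linear":[0,0,-0.04],"twist":[0,0,0],"gripper":1},{"linear":[0,0,-0.04],"twist":[0,0,0],"gripper":1},{"linear":[0,0,-0.04],"twist":[0,0,0],"gripper":1},{"linear":[0,0,0],"twist":[0,0,0],"gripper":1}]'
python3 -m handwheel '[{"linear":[-0.03,-0.04,-0.03],"twist":[0,0,0],"gripper":1},{"linear":[-0.03,-0.04,-0.02],"twist":[0,0,0],"gripper":1},{"linear":[-0.03,-0.03,-0.01],"twist":[0,0,0],"gripper":1},{"linear":[-0.03,0,0],"twist":[0,0,0],"gripper":1},{"linear":[-0.03,0,0],"twist":[0,0,0],"gripper":1},{"linear":[0,0,0],"twist":[0,0,0],"gripper":1},{"linear":[0,0,0],"twist":[0,0,0],"gripper":1},{"linear":[0,0,0],"twist":[0,0,0],"gripper":1}]'
cat > chk.py <<'E'
from plan import *
q=np.load("q.npy"); M=RP(q[3])
c=snap("wrist"); cv2.imwrite("pics/w5.png",c["pixels"]); t2=snap("top"); cv2.imwrite("pics/t5.png",t2["pixels"])
for n,c in(("wrist",c),("top",t2)):
  for k in(1,2,3,4):
    o=q[:3]+R.from_euler("z",q[3]).apply([0,-.1*(k-1),0])+M@[.0005,.0012,0]; L=((c["W"]-o)@M).reshape(-1,3)
    t=L[(abs(L[:,0])<.06)&(abs(L[:,1])<.045)&(L[:,2]>.075)&(L[:,2]<.1)]
    if len(t)<100: print(n,k,"few",len(t)); continue
    A=np.c_[t[:,:2],np.ones(len(t))]; z=t[:,2]; m=np.ones(len(t),bool)
    for _ in range(6):
        co=np.linalg.lstsq(A[m],z[m],rcond=None)[0]; m=abs(A@co-z)<(.002 if n=="wrist" else .006)
    (x,y),r=cv2.minEnclosingCircle(t[m,:2].astype(np.float32)); nn=np.array([-co[0],-co[1],1]); nn/=np.linalg.norm(nn)
    foot=np.array([x,y,co@[x,y,1]])-.086*nn
    print(n,k,len(t),"lid",round(x*1e3,1),round(y*1e3,1),"r",round(r*1e3,1),"tilt",np.degrees(np.arccos(nn[2])).round(1),"foot mm",(foot*1e3).round(1),"dist",np.linalg.norm(foot*1e3).round(1))
print(env.state()["eef_pos"],env.state()["clock"])
E
python3 chk.py
```

```text
clock: 24.4
eef_pos: [0.5208, 0.3288, 0.11]
tool_rot: [0.139, 0.629, 0.747, 0.165]
force: [0.1, -0.0, -0.2]
finger_gap: 0.998
clock: 25.2
eef_pos: [0.4387, 0.3152, 0.2946]
tool_rot: [0.14, 0.629, 0.746, 0.17]
force: [0.9, -0.3, -0.4]
finger_gap: 0.996
clock: 26.0
eef_pos: [0.358, 0.1586, 0.2951]
tool_rot: [0.138, 0.63, 0.747, 0.163]
force: [0.7, 0.4, -0.8]
finger_gap: 1.001
wrist 1 2606 lid -13.7 -5.7 r 29.6 tilt 8.4 foot mm [-2.  -1.   3.5] dist 4.2
wrist 2 2037 lid -8.5 -0.2 r 29.9 tilt 2.2 foot mm [-5.4  0.8  0.9] dist 5.6
wrist 3 1598 lid -14.0 -6.0 r 29.5 tilt 9.0 foot mm [-1.5 -1.1  2.8] dist 3.4
wrist 4 1383 lid -8.2 0.5 r 29.9 tilt 2.3 foot mm [-4.9  1.4  0.4] dist 5.1
top 1 395 lid -12.6 -6.3 r 30.5 tilt 8.2 foot mm [-1.  -2.1  2.4] dist 3.4
top 2 394 lid -6.1 -1.1 r 30.1 tilt 3.1 foot mm [-2.1  1.3  0.4] dist 2.5
top 3 384 lid -11.3 -6.2 r 30.4 tilt 8.2 foot mm [ 0.3 -2.3  2.2] dist 3.1
top 4 383 lid -5.9 -0.7 r 30.0 tilt 2.2 foot mm [-2.8  0.2  0.1] dist 2.8
[0.35792433 0.15887761 0.29494234] 26.1
```

View pics/w5.png

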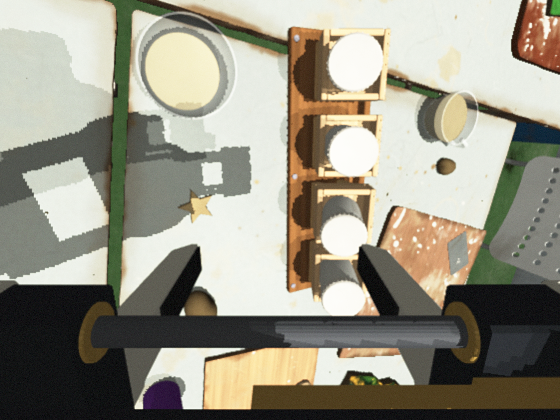

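View pics/t5.png

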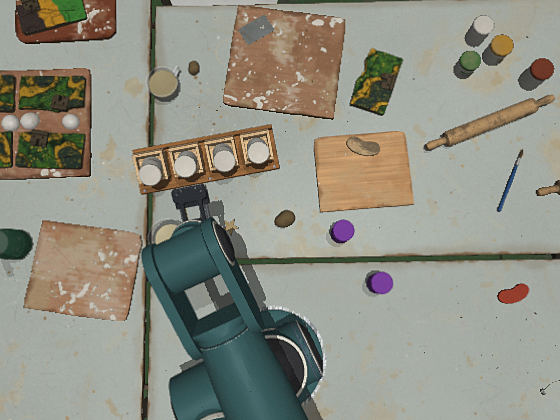

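```bash
python3 -c "
from rig import env
print(env.hand_in())"
```

```text
the job is handed in; nothing more can be done
None
```

The job is handed in at about 26 s of robot time. The two spare pots now stand in the empty pockets, one in pocket 3 and one in pocket 1. I placed each along its pocket's axis until I felt the floor (about 8 N and 14 N) and then released it.

| Pocket | Pot | Foot from floor centre (limit 16 mm) | Lean (limit 0.33 rad, about 19°) |
|---|---|---|---|
| 1 | spare_1 | about 3–4 mm | about 8° |
| 2 | already there | about 3–6 mm | about 2–3° |
| 3 | spare_2 | about 3 mm | about 8–9° |
| 4 | already there | about 3–5 mm | about 2° |

- **Sources:** these figures come from the last wrist and top pictures. The two cameras differ by about 3 mm at most.
- **Spares lean more:** they tilt 8–9°, against 2–3° for the pots that were already in the rack. The middle of each spare's foot reads about 2–3.5 mm above the floor, so they appear to rest on one edge of the foot against the low wall.
- **At rest:** pocket 3's pot held its lean between the two views, about 13 s apart. Pocket 1's pot I saw settled only in the last pictures. I did not measure speeds.
- **Other objects:** the clay ball, wooden rib and purple pots looked unmoved in the last top picture. The arm partly covered the glass bowl there, but the wrist view showed it standing. I compared these by eye only.
- **Robot:** it ended clear of the rack with the gripper empty.

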